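# Key the knurled cap collar onto the filter cell and hold it home

## Task

The knurled cap collar of the filter cell stands too high because its hidden keyways ride on the cross pin of the cell. Take hold of the collar and turn it (clockwise seen from above is the short way) until the keyways can drop over the pin, then push it straight down fully home against the spring. Finish while still holding it pushed home with the gripper, as it springs up if let go; leave the bottle, vial and stopper standing where they are.

Things in the scene. Friction and masses are not known exactly. Their poses are not given: they have to be found in the camera images.
- cell: Filter cell, fixed to the worktop: foot plate 100 x 84 x 10 mm, upright round grey body of 66 mm diameter whose flat top (the shoulder) is 50 mm above the worktop, two hose stubs sticking out along its own +y and -y to 56 mm from the axis, 27 mm up. Origin: on the axis at worktop level, z up.
- seat (a point): Centre of the shoulder, on the cell's axis, 50 mm above the worktop; the collar's underside rests on it when fully home. At the start the underside is 10 mm above it.
- spigot_top (a point): Top of the cell's round spigot (28 mm diameter, 24 mm above the shoulder), hidden in the collar. A 6 mm cross pin stands out of the spigot 6.5 mm on two opposite sides, its top 10 mm above the shoulder; it cannot be seen and its direction is unknown, whatever the cell's yaw. A spring plunger comes out of the spigot's top.
- collar: Knurled aluminium cap collar, 48 mm diameter, 46 mm high, about 0.12 kg, closed on top. Origin: centre of its underside, z up. It stands upright on the cross pin, its bore over the spigot with 1.5 mm play. Inside are two opposite hidden keyways, 10.5 mm wide, which pass the pin when lined up within about 0.12 rad; from the start that takes a clockwise turn (yaw falling) of 0.4 to 1.35 rad.
- collar_grip (a point): On the collar's axis, 36 mm above its underside, mid-height of the knurled grip: the upper 20 mm, a full cylinder of 48 mm, to be taken from above across any diameter; the skirt below it is 47 mm. Pushed down, the collar stops hard on the pin until lined up; then it goes down 10 mm: 4 mm freely, 6 mm against the spring (3 N rising to 6 N), then hard on the shoulder. Let go, it rises 6 mm.
- reagent_bottle: Bystander: amber reagent bottle with a dark screw cap, 46 mm diameter, 91 mm high, about 0.13 m from the cell on its +y side. Origin: centre of its underside.
- vial: Bystander: small vial with a screw cap, 23 mm diameter, 44 mm high, about 0.12 m from the cell on its -y side. Origin: centre of its underside.
- stopper: Bystander: rubber stopper, 28 mm diameter, 24 mm high, about 0.12 m from the cell on its -y side, farther from the robot than the vial. Origin: centre of its underside.
Things that resemble listed ones, but are neither listed nor needed, are in the scene too. What is shaped like the collar but orange or purple is not meant.

How it is judged:
By the outcome, as a careful person would: the job done as asked, in the order asked, and still so for the second after the job is handed in, while the arm keeps its last pose, push and grip.
It also fails if it takes over 38 s, if anything falls off the work surface, if the arm or the gripper's body presses on something with over 40 N, if the wrist force passes 120 N, or if a joint passes its speed limit or range.

## Robot

A 6-joint arm with a two-finger parallel gripper is mounted at the origin on a cart in front of the work surface, level with it; the furniture and walls round the work are solid. World frame = base frame: x ahead of the robot, y to its left, z up, the work surface at z = 0. Lengths are in mm, angles in rad, forces in N, time in s.
With the tool pointing down it reaches from about 350 to 875 mm from the base axis. Payload 4.2 kg.
Tool frame: the origin (TCP) lies midway between the tips of the shut fingers; the grasp point (between the pads) lies 19 mm behind it; z points along the fingers, y is the direction in which the jaws open and shut (so a half turn about z gives the same grasp; the last joint's range is limited). The gripper opens to 85 mm and grips with 20 to 120 N. Pads are 22 mm wide; open, the fingers measure 114 mm over their backs; the gripper's body (76 mm by 85 mm) begins 54 mm behind the grasp point. The pads swing forward as they close: fully open they stand 13 mm farther back than shut.
Start: joints at [-0.955, 0.385, 0.008, 0, -1.194, -0.259], TCP at [218.313, -585.61, 231.312] pointing down, gripper open.
Joint ranges: [-3.14, 3.14], [-1.21, 2.06], [-1.07, 1.41], [-3.16, 2.05], [-2.99, -0.16], [-3.1, 3.1]. Speed limits (rad/s): [2.79, 2.79, 3.14, 3.14, 3.14, 3.14].

## Interface

Orientations are given as a unit quaternion [x, y, z, w].
In Python, from bench import readout, optics, workorder, nets gives the robot as it stands. The module is installed in compiled form; this text tells all that it offers.
- The arm moves only by the tool move_arm, never from a script. Its argument "steps" is a list of rows, each a list of 7 numbers: the opening, from -1 (shut) to 1 (fully open), so that 0 is half open, then the shift along the world's x, y, z in mm, then the turn, a rotation vector about the world's x, y, z in rad. In form: [[gripper, tx, ty, tz, wx, wy, wz], ...]. A call has 1 to 5 rows; each row is the pose to reach, as a shift and turn from the pose commanded when the call began; what a row does not reach only later rows make up. A row lasts 1/12 s, in which the tool goes at most 41.7 mm and 7.16 degrees, less where a joint would pass 70% of its speed; a pose out of reach is approached as far as the arm can. A call with a gripper value outside its range is refused whole. The fingers move at their own pace and stop on an object; the grip force is fixed at half the most. Time passes only in rows, so rows that repeat a pose let the fingers close. It gives the time, the measured TCP pose, the force and the opening at its end, in the units of the state.
- readout.read_state(): the state, without advancing time (a new reading comes with each control period).
- optics.get_image(name): name is "scene" or "side" or "wrist"; returns a dict with "frame" (480x640x3 uint8, blue, green, red), "fx", "fy", "cx", "cy" (pixels), "rvec" (rotation vector, rad) and "tvec" (3), from world to camera coordinates, as OpenCV has them. Camera axes: x right, y down, z forward; pixel columns grow to the right and rows downward; lengths in mm; the calibration is good to about 2 mm. A picture is of the moment at which its call begins. There is no depth.
- workorder.job_done(): hands the job in, once; it reports no verdict.
Trained networks look in a picture, given as the dict that the camera call returned (one of the last four; its "shot" number tells which), for a name from the list of things; names that differ only in an ending like _2 or _b are one class to them, and where a whole thing is asked for, a point or a joint stands for the part that bears it (a point fixed in the world has none). Each returns a list of dicts, best first, with "conf" (0 to 1); they miss things now and then, are a little off and sometimes report something else, mostly with a low value. They report only what shows in the picture. A call takes as long as a camera call. They do not tell look-alikes from the thing itself.
- nets.silhouettes(name, picture): "region" (480x640 bool, what is visible of it) and "extent" ([left, top, right, bottom] in pixels, round what is visible of it).
- nets.tip_of(name, picture): "uv" ([column, row] in pixels: a listed point, or the origin of a listed thing).
The state is a dict: "clock": time; "joints": joint angles; "joint_vel": joint speeds; "joint_efforts": joint torques, N m; "position": TCP position; "ee_rot": TCP orientation; "contact_force": force on the tool from outside, world axes, zero at the start; "wrist_torque": the same for the moment, N m; "gripper_width": finger opening in mm.
Only numpy, scipy, OpenCV 4.12 (cv2) and the standard library are available. Lean on these libraries where they do the work, as an engineer would, in place of code of your own. Each camera call takes 0.05 s, during which the arm holds its last target.

## Working session

There is one attempt and no reset: what is moved stays moved. The work goes in short steps, Python scripts to look and compute and a tool call to move; the robot and the scene stay as the last step left them, time stands still between calls to the robot, and variables do not carry over. Pictures are saved under pics/ and viewed, and the job is handed in when it is done.

Besides the shell and the picture viewer there is one more tool, called after "Call:" as name([rows], argument=value, ...), one row to a line, values as JSON. move_arm: Moves the arm, as the interface text tells. Its arguments: {"type":"object","properties":{"steps":{"type":"array","items":{"type":"array","items":{"type":"number"}}}},"required":["steps"]}

```bash
mkdir -p pics
cat > h.py <<'E'
import numpy as np,cv2
from bench import readout,optics,workorder,nets
def P(c):
    R=cv2.Rodrigues(np.array(c['rvec'],float))[0];t=np.array(c['tvec'],float).reshape(3)
    K=np.array([[c['fx'],0,c['cx']],[0,c['fy'],c['cy']],[0,0,1]]);return K,R,t
def ray(c,uv):
    K,R,t=P(c);d=R.T@np.linalg.solve(K,[uv[0],uv[1],1]);return -R.T@t,d/np.linalg.norm(d)
def atz(c,uv,z):
    o,d=ray(c,uv);return o+d*(z-o[2])/d[2]
def proj(c,p):
    K,R,t=P(c);q=K@(R@np.array(p,float)+t);return q[:2]/q[2]
def tri(obs):
    A=np.zeros((3,3));b=np.zeros(3)
    for c,uv in obs:
        o,d=ray(c,uv);M=np.eye(3)-np.outer(d,d);A+=M;b+=M@o
    return np.linalg.solve(A,b)
E
python3 - <<'E'
from h import *
s=readout.read_state();print({k:np.round(v,3) for k,v in s.items()})
for n in ['scene','side','wrist']:
    c=optics.get_image(n);cv2.imwrite(f'pics/{n}0.png',c['frame'])
    for t in ['collar','cell','reagent_bottle','vial','stopper']:
        print(n,t,[(round(d['conf'],2),np.round(d['extent'])) for d in nets.silhouettes(t,c)][:4])
    for t in ['collar_grip','collar','cell']:
        print(n,t,[(round(d['conf'],2),np.round(d['uv'],1)) for d in nets.tip_of(t,c)][:4])
    print(n,'cam',np.round(-P(c)[1].T@P(c)[2]))
E
```

```text
{'clock': np.float64(0.0), 'joints': array([-9.550e-01,  3.860e-01,  7.000e-03, -1.000e-03, -1.194e+00,
       -2.590e-01]), 'joint_vel': array([-0.001,  0.   , -0.001,  0.   , -0.001,  0.001]), 'joint_efforts': array([-1.0000e-03, -3.9229e+01,  1.8840e+01,  4.1860e+00, -5.0000e-03,
       -0.0000e+00]), 'position': array([ 218.117, -585.079,  230.215]), 'ee_rot': array([-0.177,  0.984,  0.001, -0.   ]), 'contact_force': array([-0.005, -0.606, -0.528]), 'wrist_torque': array([-0.11 , -0.009, -0.016]), 'gripper_width': np.float64(84.888)}
scene collar [(0.95, array([376., 218., 399., 250.])), (0.9, array([302., 225., 333., 264.])), (0.6, array([374., 271., 403., 308.]))]
scene cell []
scene reagent_bottle [(0.82, array([301., 300., 329., 355.]))]
scene vial [(0.81, array([341., 206., 358., 225.]))]
scene stopper [(0.49, array([291., 211., 309., 230.]))]
scene collar_grip [(0.77, array([386. , 282.6])), (0.71, array([387.1, 228.3]))]
scene collar [(0.9, array([386. , 242.9])), (0.58, array([384.4, 297. ])), (0.56, array([315.8, 252.5]))]
scene cell [(0.68, array([318.5, 273. ]))]
scene
[... 162 characters left out ...]
 cell [(0.57, array([294., 239., 353., 283.]))]
side reagent_bottle [(0.6, array([327., 185., 352., 232.]))]
side vial []
side stopper [(0.75, array([321., 296., 334., 313.])), (0.23, array([292., 241., 352., 282.]))]
side collar_grip [(0.88, array([322.9, 224.3])), (0.75, array([274.7, 231.5])), (0.7, array([252.1, 271.2])), (0.68, array([322.2, 244.8]))]
side collar [(0.94, array([253.3, 283.6])), (0.57, array([322.3, 240.9]))]
side cell [(0.87, array([320.4, 264.8])), (0.2, array([279.1, 305.2]))]
side cam [ 930. -385.  618.]
wrist collar []
wrist cell []
wrist reagent_bottle []
wrist vial []
wrist stopper []
wrist collar_grip []
wrist collar []
wrist cell []
wrist cam [ 146. -614.  375.]
```

View pics/scene0.png

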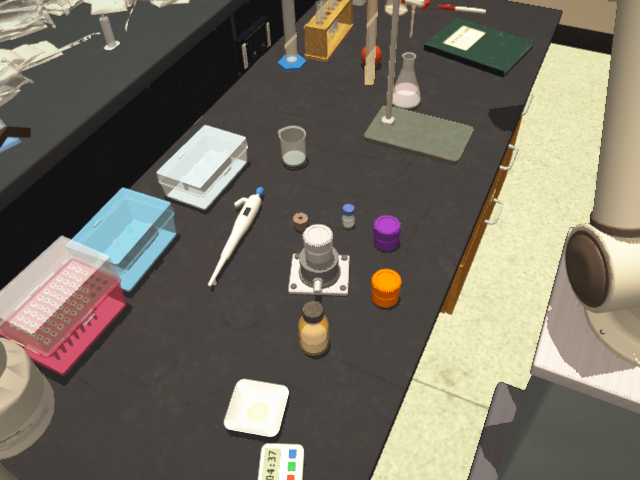

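View pics/side0.png

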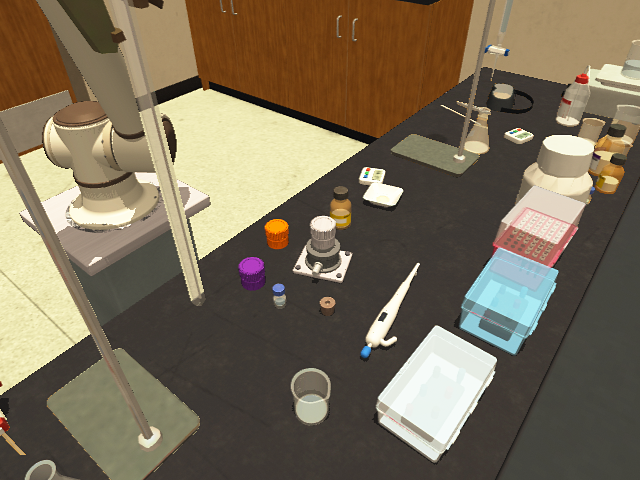

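Run:
```python
from h import *
a=optics.get_image('scene');ra=nets.silhouettes('collar',a);b=optics.get_image('side');rb=nets.silhouettes('collar',b)
ca=a['frame'][195:375,250:420];cb=b['frame'][170:330,220:370]
cv2.imwrite('pics/crop0.png',np.hstack([cv2.resize(ca,(400,424)),cv2.resize(cb,(398,424))]))
def pick(rs,uv):
    for r in rs:
        e=r['extent']
        if e[0]<uv[0]<e[2] and e[1]<uv[1]<e[3]: return r
A=pick(ra,(317,240));B=pick(rb,(322,230));print(A['extent'],A['conf'],B['extent'],B['conf'])
# fit: model silhouette centroid of cylinder
from scipy.optimize import least_squares
th=np.linspace(0,2*np.pi,40,endpoint=False)
def ext(c,p):
    q=np.array([proj(c,[p[0]+24*np.cos(t),p[1]+24*np.sin(t),z]) for t in th for z in (p[2],p[2]+46)])
    return np.r_[q.min(0),q.max(0)]
f=lambda p:np.r_[ext(a,p)-A['extent'],ext(b,p)-B['extent']]
s=least_squares(f,[500,0,60]);print(s.x,np.round(s.fun,1))
f=lambda p:np.r_[ext(a,[*p,60])-A['extent'],ext(b,[*p,60])-B['extent']]
s=least_squares(f,s.x[:2]);print(s.x,np.round(s.fun,1))
for n,ua,ub in [('orange',(386,300),(277,246)),('purple',(387,245),(252,286)),('bottle',(314,352),(340,224)),('vial',(348,226),(279,305)),('stopper',(300,229),(328,312)),('stubtip',(318,290),(318,271)),('rodfoot',(388,120),(148,437)),('postfoot',(370,83),(197,300)),('flaskfoot',(405,105),(476,145))]:
    print(n,np.round(atz(a,ua,0)),np.round(atz(b,ub,0)))
print(np.round(tri([(a,(318,289)),(b,(317,271))])))
print('post', np.round(tri([(a,(370,83)),(b,(197,300))])))
```

```text
[301.8, 225.5, 334.7, 265.0] 0.95 [313.2, 216.5, 336.6, 250.1] 0.9
[518.79512363 137.4131669   56.96573493] [-0.2 -0.5 -2.6  1.1 -2.9 -0.9 -0.3  0.5]
[518.64250546 137.89658709] [-0.4 -1.6 -2.6  0.2 -2.8 -2.4 -0.2 -0.9]
orange [396. 136.   0.] [408. 122.   0.]
purple [438.  21.   0.] [450.   7.   0.]
bottle [461. 275.   0.] [467. 263.   0.]
vial [521.   6.   0.] [522.   3.   0.]
stopper [599.  49.   0.] [602.  44.   0.]
stubtip [507. 163.   0.] [522. 116.   0.]
rodfoot [ 571. -328.    0.] [ 544. -292.    0.]
postfoot [ 662. -447.    0.] [395. -81.   0.]
flaskfoot [ 556. -396.    0.] [554. 788.  -0.]
[511. 139. -26.]
post [ 558. -174.  188.]
```

View pics/crop0.png

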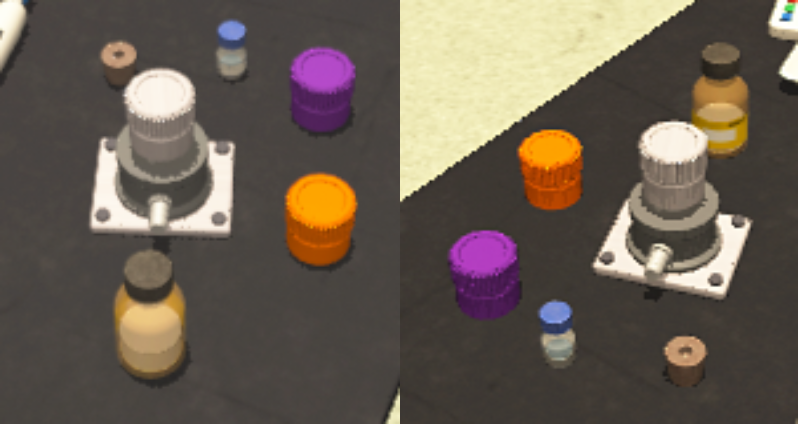

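Run:
```python
from h import *
a=optics.get_image('scene');b=optics.get_image('side')
cv2.imwrite('pics/crop1.png',np.hstack([cv2.resize(a['frame'][0:170,330:480],(375,425)),cv2.resize(b['frame'][0:320,90:310],(292,425))]))
def pl(c,u,v):
    o,d=ray(c,u);_,e=ray(c,v);n=np.cross(d,e);return o,n/np.linalg.norm(n)
o1,n1=pl(a,(370,83),(375,0));o2,n2=pl(b,(197,300),(122,0))
d=np.cross(n1,n2);d/=np.linalg.norm(d);print('dir',d)
def d2(c,u,v):
    o,e=ray(c,u);_,n=v
    return o+e*0
for nm,c,u,pp in [('scene end',a,(370,83),(o2,n2)),('side end',b,(197,300),(o1,n1))]:
    o,e=ray(c,u);print(nm,o+e*((pp[0]-o)@pp[1])/(e@pp[1]))
o1,n1=pl(a,(388,120),(394,0));o2,n2=pl(b,(148,437),(0,120))
d=np.cross(n1,n2);print('rod dir',d/np.linalg.norm(d))
```

```text
dir [ 0.02646015 -0.02339522 -0.99937607]
scene end [ 557.77833385 -173.40573052  188.34467292]
side end [ 557.7886289  -173.41483307  187.95583825]
rod dir [-0.01392884 -0.0101735  -0.99985123]
```

View pics/crop1.png

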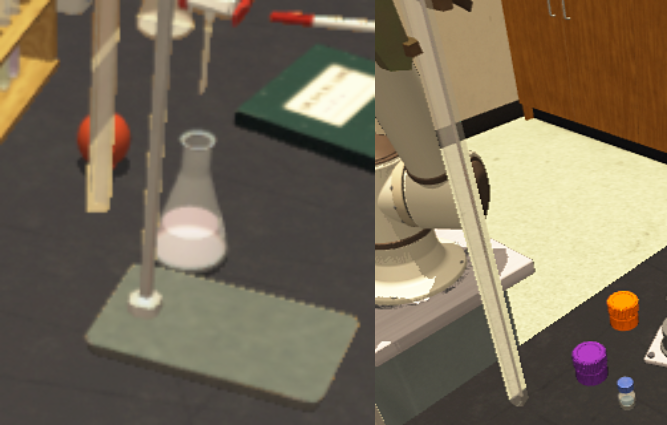

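Candidates for the collar: silver-white on the cell (scene 317,240 / side 322,230), orange (386,288 / 277,234) and purple (387,232 / 252,273). I choose the silver one on the cell, and the crop confirms it. A bar hangs at about (558,-173), with its lower end at z≈188, so I swing inside it.

Call:
move_arm([
  [1, -4, 40, 6, 0, 0, 0],
  [1, -8, 80, 12, 0, 0, 0],
  [1, -12, 120, 18, 0, 0, 0],
  [1, -14, 160, 24, 0, 0, 0],
  [1, -16, 200, 30, 0, 0, 0],
])

```text
clock: 2.07
position: [201.7, -384.0, 261.3]
ee_rot: [-0.177, 0.984, 0.0, -0.0]
contact_force: [0.6, 0.2, 0.2]
gripper_width: 85.7
```

Call:
move_arm([
  [1, 30, 28, 0, 0, 0, 0],
  [1, 60, 56, 0, 0, 0, 0],
  [1, 90, 84, 0, 0, 0, 0],
  [1, 118, 114, 0, 0, 0, 0],
  [1, 145, 145, 0, 0, 0, 0],
])

```text
clock: 2.48
position: [348.4, -239.0, 261.9]
ee_rot: [-0.177, 0.984, -0.0, 0.001]
contact_force: [1.4, -1.1, -0.9]
gripper_width: 85.7
```

Call:
move_arm([
  [1, 18, 36, 0, 0, 0, 0],
  [1, 36, 72, 0, 0, 0, 0],
  [1, 54, 108, 0, 0, 0, 0],
  [1, 68, 146, 0, 0, 0, 0],
  [1, 80, 185, 0, 0, 0, 0],
])

```text
clock: 2.9
position: [427.9, -53.6, 261.7]
ee_rot: [-0.178, 0.984, -0.0, 0.001]
contact_force: [0.6, -1.1, 0.1]
gripper_width: 85.5
```

Call:
move_arm([
  [1, 18, 36, -6, 0, 0, 0],
  [1, 36, 72, -12, 0, 0, 0],
  [1, 54, 108, -18, 0, 0, 0],
  [1, 72, 144, -24, 0, 0, 0],
  [1, 88, 180, -30, 0, 0, 0],
])

```text
clock: 3.32
position: [516.0, 126.5, 231.3]
ee_rot: [-0.178, 0.984, 0.0, 0.0]
contact_force: [0.4, -1.2, 0.4]
gripper_width: 85.3
```

Run:
```python
from h import *
c=optics.get_image('wrist');cv2.imwrite('pics/w1.png',c['frame'])
s=readout.read_state();print(np.round(s['position'],1),np.round(s['joints'],3),np.round(s['contact_force'],1))
for t in ['collar','cell']:
    print(t,[(round(d['conf'],2),np.round(d['extent'],1)) for d in nets.silhouettes(t,c)][:4])
for t in ['collar_grip','collar','cell']:
    print(t,[(round(d['conf'],2),np.round(d['uv'],1)) for d in nets.tip_of(t,c)][:4])
print([np.round(proj(c,[518.7,137.7,z])) for z in (60,96,106)])
```

```text
[518.8 131.3 229.4] [ 0.551  0.233 -0.217  0.    -1.12  -1.761] [3.2 2.7 0.2]
collar [(0.93, array([194.7,  55.1, 260.6, 114.5])), (0.89, array([301.4, 193.1, 360.3, 265.9])), (0.87, array([347.1,  55.7, 400.5, 113.5]))]
cell [(0.68, array([270.5, 152.5, 392.8, 251. ]))]
collar_grip [(0.76, array([332.1, 231.3])), (0.6, array([227.1,  81.1])), (0.59, array([373.5,  85.5]))]
collar [(0.96, array([232.4,  86.1])), (0.86, array([370. ,  87.5])), (0.55, array([325.2, 218.8]))]
cell [(0.56, array([327.3, 200.6]))]
[array([332., 219.]), array([334., 231.]), array([334., 235.])]
```

View pics/w1.png

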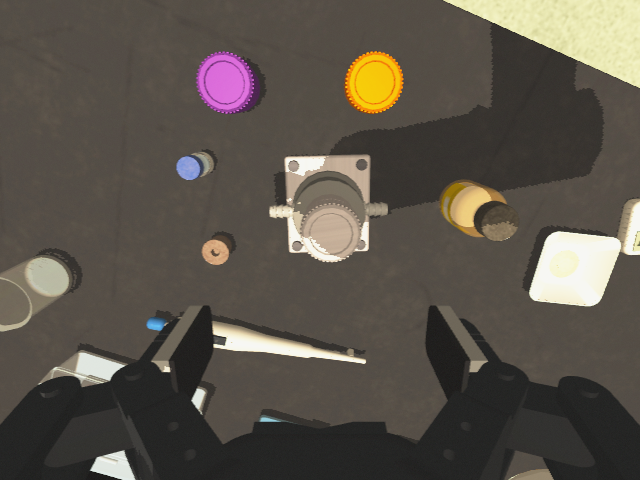

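Run:
```python
from h import *
from scipy.optimize import least_squares
w=optics.get_image('wrist');s=readout.read_state();print(np.round(s['position'],1),s['contact_force'])
r=[d for d in nets.silhouettes('collar',w) if d['extent'][0]<332<d['extent'][2] and d['extent'][3]>230][0]
th=np.linspace(0,2*np.pi,60,endpoint=False)
def ext(c,p):
    q=np.array([proj(c,[p[0]+24*np.cos(t),p[1]+24*np.sin(t),z]) for t in th for z in (p[2],p[2]+46)])
    return np.r_[q.min(0),q.max(0)]
f=lambda p:ext(w,[*p,60])-r['extent']
q=least_squares(f,[518,138]);print(r['extent'],q.x,q.fun)
m=r['region'].astype(np.uint8)
im=w['frame'].copy()
for z in(60,106):
  for t in th:
    cv2.circle(im,tuple(np.round(proj(w,[q.x[0]+24*np.cos(t),q.x[1]+24*np.sin(t),z])).astype(int)),0,(0,255,0),-1)
    cv2.circle(im,tuple(np.round(proj(w,[518.7+24*np.cos(t),137.7+24*np.sin(t),z])).astype(int)),0,(0,0,255),-1)
cv2.imwrite('pics/w2.png',cv2.resize(im[130:290,250:410],(640,640),interpolation=cv2.INTER_NEAREST)[:600])
```

```text
[514.9 123.4 231.7] [-0.63632248 -0.92201139 -0.38032952]
[301.9, 195.1, 363.4, 269.8] [521.36846697 135.04126008] [-0.56608972  1.49061674  0.5658569  -1.40844199]
```

View pics/w2.png

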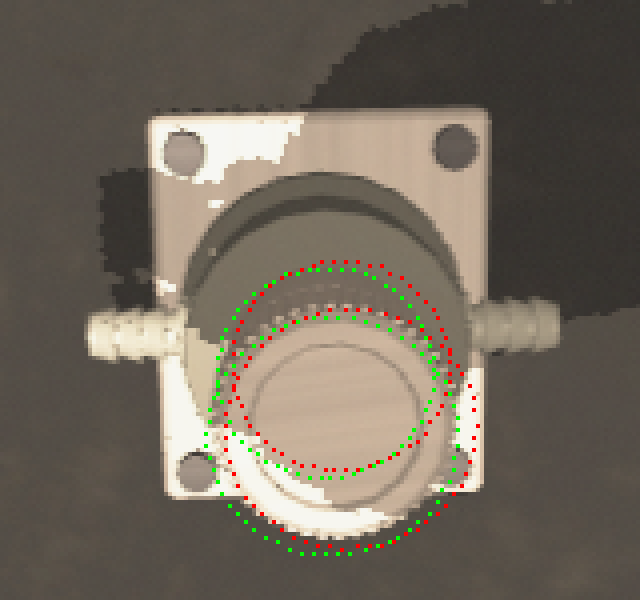

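Run:
```python
from h import *
w=optics.get_image('wrist');s=readout.read_state();print(np.round(s['position'],1))
f=lambda x,y:(250+x/4-.4,130+y/4-.4)
print('fx',w['fx'],'cam',np.round(-P(w)[1].T@P(w)[2],1),'axis',P(w)[1][2])
c=[atz(w,f(*u),10) for u in [(150,113),(490,110),(484,492),(165,498)]]
print(np.round(c,1),np.mean(c,0)); print([np.linalg.norm(c[i]-c[(i+1)%4]).round(1) for i in range(4)])
o=f(335,428);print('top',atz(w,o,106))
for u in [(218,428),(455,428),(335,540),(335,318)]: print(atz(w,f(*u),106)[:2])
for u in [(88,337),(558,322)]: print('stub',atz(w,f(*u),27)[:2])
```

```text
[515.  123.4 232. ]
fx 368.9741669916918 cam [442.7  94.8 375.3] axis [ 0.28687589  0.10498433 -0.95219773]
[[487.3  77.6  10. ]
 [458.  154.9  10. ]
 [549.6 191.7  10. ]
 [580.4 113.5  10. ]] [518.80546379 134.42846947  10.        ]
[np.float64(82.6), np.float64(98.8), np.float64(84.1), np.float64(99.7)]
top [519.38042477 134.45339475 106.        ]
[527.15727814 113.44542681]
[511.40562182 155.99609289]
[540.91753372 142.7067635 ]
[499.22401199 126.72913112]
stub [541.04256024  81.52756769]
stub [498.00213414 187.05799722]
```

Call:
move_arm([
  [1, 2, 5, 0, 0, 0, 0.12],
  [1, 4, 11, 0, 0, 0, 0.24],
  [1, 4, 11, 0, 0, 0, 0.36],
  [1, 4, 11, 0, 0, 0, 0.48],
  [1, 4, 11, 0, 0, 0, 0.6],
])

```text
clock: 4.18
position: [519.2, 134.5, 231.9]
ee_rot: [-0.462, 0.887, 0.0, 0.0]
contact_force: [0.2, -0.3, -0.1]
gripper_width: 85.6
```

Call:
move_arm([
  [1, 0, 0, -10, 0, 0, 0.1],
  [1, 0, 0, -20, 0, 0, 0.2],
  [1, 0, 0, -35, 0, 0, 0.3],
  [1, 0, 0, -50, 0, 0, 0.4],
  [1, 0, 0, -60, 0, 0, 0.4],
])

```text
clock: 4.6
position: [518.6, 134.3, 170.6]
ee_rot: [-0.628, 0.779, 0.0, -0.0]
contact_force: [-0.4, -0.8, -0.9]
gripper_width: 85.4
```

Run:
```python
from h import *
for i in range(5): w=optics.get_image('wrist')
cv2.imwrite('pics/w3.png',w['frame'])
s=readout.read_state();print(np.round(s['position'],1),np.round(s['joints'],2),np.round(s['ee_rot'],3))
for t in ['collar']:
    print(t,[(round(d['conf'],2),np.round(d['extent'],1)) for d in nets.silhouettes(t,w)][:4])
print([np.round(proj(w,[519.2,134.8,z]),1) for z in (60,96,106)])
```

```text
[519.9 135.3 172.4] [ 0.56  0.29 -0.3   0.   -0.99 -0.77] [-0.627  0.779 -0.     0.001]
collar [(0.82, array([283.5, 204.5, 362.9, 293.1])), (0.61, array([352.6,   2.4, 433.3,  76.7])), (0.56, array([430.7, 154.9, 504.8, 218.7])), (0.26, array([378.9, 306.3, 448.2, 405.9]))]
[array([321.9, 233.9]), array([322.3, 250.7]), array([322.4, 256.3])]
```

View pics/w3.png

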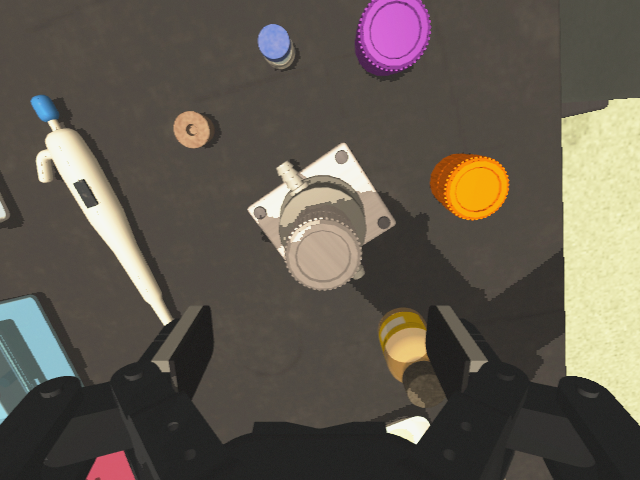

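Call:
move_arm([
  [1, 0, -1, -25, 0, 0, 0],
  [1, 0, -1, -50, 0, 0, 0],
  [1, 0, -1, -75, 0, 0, 0],
  [1, 0, -1, -90, 0, 0, 0],
  [1, 0, -1, -96, 0, 0, 0],
])

```text
clock: 5.32
position: [518.4, 133.9, 73.7]
ee_rot: [-0.627, 0.779, 0.0, -0.001]
contact_force: [-0.1, -0.2, 0.1]
gripper_width: 85.2
```

Run:
```python
from h import *
for n in('side','scene'):
    w=optics.get_image(n)
    cv2.imwrite(f'pics/{n}4.png',cv2.resize(w['frame'][140:320,220:420],(800,600)) if n=='side' else cv2.resize(w['frame'][170:350,230:430],(800,600)))
s=readout.read_state();print(np.round(s['position'],1),np.round(s['contact_force'],1),np.round(s['wrist_torque'],2))
```

```text
[519.3 134.3  75.1] [-0.5 -0.5  0.5] [ 0.01 -0.08 -0.03]
```

View pics/side4.png

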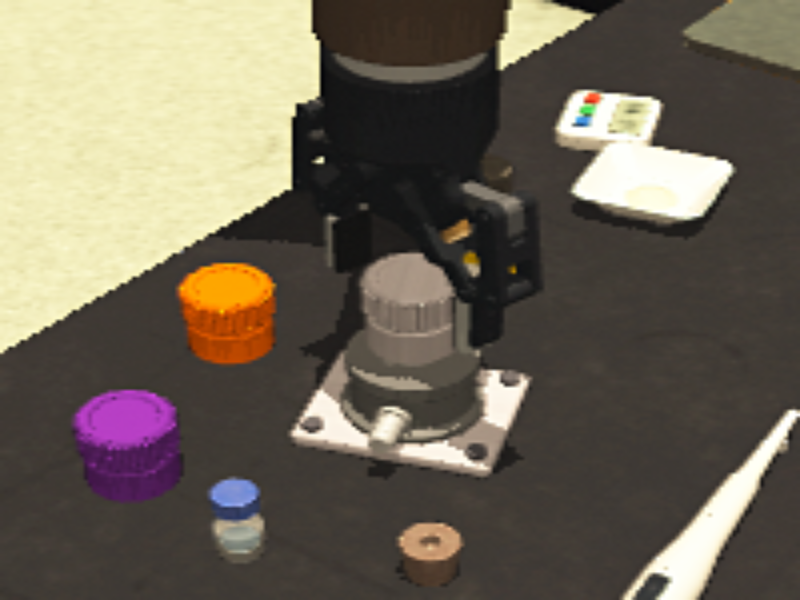

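The collar stands between the open fingers, with the pads either side of the knurled grip. I close the gripper.

Call:
move_arm([
  [0.3, 0, 0, 0, 0, 0, 0],
  [0, 0, 0, 0, 0, 0, 0],
  [-0.3, 0, 0, 0, 0, 0, 0],
  [-0.6, 0, 0, 0, 0, 0, 0],
  [-1, 0, 0, 0, 0, 0, 0],
])

```text
clock: 5.83
position: [520.5, 134.9, 77.0]
ee_rot: [-0.628, 0.778, -0.001, 0.002]
contact_force: [0.5, -0.7, 6.0]
gripper_width: 46.7
```

Call:
move_arm([
  [-1, 0, 0, 0, 0, 0, 0],
  [-1, 0, 0, 0, 0, 0, 0],
  [-1, 0, 0, 0, 0, 0, 0],
])

```text
clock: 6.08
position: [520.5, 134.8, 76.9]
ee_rot: [-0.628, 0.778, -0.001, 0.002]
contact_force: [0.1, -0.9, 7.0]
gripper_width: 46.6
```

Run:
```python
from h import *
w=optics.get_image('side')
cv2.imwrite(f'pics/side5.png',cv2.resize(w['frame'][180:300,260:400],(700,600)))
s=readout.read_state();print(np.round(s['position'],1),np.round(s['contact_force'],1),np.round(s['wrist_torque'],2),s['gripper_width'])
```

```text
[520.5 134.8  76.9] [ 0.3 -0.2  6.4] [-0.11  0.09  0.03] 46.60552060859312
```

View pics/side5.png

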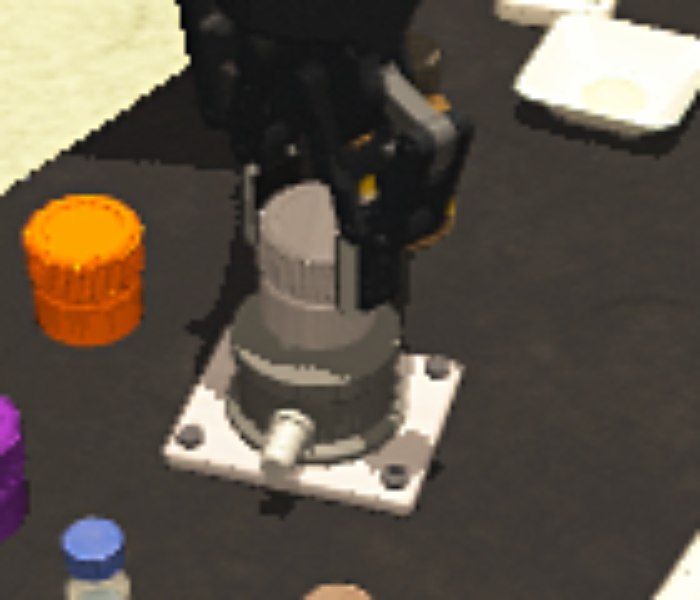

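Call:
move_arm([
  [-1, 0, 0, 0, 0, 0, -0.06],
  [-1, 0, 0, 0, 0, 0, -0.12],
  [-1, 0, 0, 0, 0, 0, -0.18],
  [-1, 0, 0, 0, 0, 0, -0.24],
  [-1, 0, 0, 0, 0, 0, -0.3],
])

```text
clock: 6.55
position: [520.2, 134.2, 76.9]
ee_rot: [-0.503, 0.864, -0.001, 0.001]
contact_force: [-0.2, -1.5, 7.5]
gripper_width: 46.8
```

```bash
cat > st.py <<'E'
from h import *
w=optics.get_image('side')
s=readout.read_state();print(s['clock'],np.round(s['position'],1),np.round(s['contact_force'],1),np.round(s['wrist_torque'],2),np.round(s['joints'],2),round(float(s['gripper_width']),1),'yaw2',2*np.arctan2(s['ee_rot'][0],s['ee_rot'][1]))
E
python3 st.py
```

```text
6.6 [520.2 134.3  76.9] [-1.7 -0.8  7.2] [-0.37  0.32  0.01] [ 0.56  0.4  -0.41  0.   -0.76 -1.07] 46.3 yaw2 -1.052534511935327
```

Call:
move_arm([
  [-1, 0, 0, 0, 0, 0, -0.05],
  [-1, 0, 0, 0, 0, 0, -0.1],
  [-1, 0, 0, 0, 0, 0, -0.15],
  [-1, 0, 0, 0, 0, 0, -0.2],
])

```text
clock: 6.93
position: [519.8, 133.9, 76.8]
ee_rot: [-0.415, 0.91, -0.001, 0.0]
contact_force: [-1.0, -2.4, 6.9]
gripper_width: 46.5
```

```bash
python3 st.py
```

```text
6.9833 [519.7 134.   76.8] [-1.5 -1.9  6.2] [-0.52  0.43  0.02] [ 0.56  0.4  -0.41  0.   -0.76 -1.27] 46.8 yaw2 -0.8532979199426722
```

Call:
move_arm([
  [-1, 0, 0, 0, 0, 0, -0.05],
  [-1, 0, 0, 0, 0, 0, -0.1],
  [-1, 0, 0, 0, 0, 0, -0.15],
])

```text
clock: 7.23
position: [519.5, 133.8, 76.9]
ee_rot: [-0.346, 0.938, -0.001, 0.0]
contact_force: [-2.3, -1.6, 10.7]
gripper_width: 46.6
```

```bash
python3 st.py
```

```text
7.2833 [519.5 133.9  76.9] [-2.7 -1.5  8.8] [-0.51  0.65 -0.  ] [ 0.56  0.4  -0.41  0.   -0.76 -1.42] 46.9 yaw2 -0.7037475801852168
```

Call:
move_arm([
  [-1, 0, 0, 0, 0, 0, -0.05],
  [-1, 0, 0, 0, 0, 0, -0.1],
  [-1, 0, 0, 0, 0, 0, -0.15],
])

```text
clock: 7.53
position: [519.1, 133.9, 76.4]
ee_rot: [-0.274, 0.962, -0.0, -0.0]
contact_force: [-0.2, -1.1, 3.3]
gripper_width: 46.3
```

```bash
python3 st.py
```

```text
7.5833 [518.8 134.   76. ] [-2.1  0.8  5.5] [ 0.1   0.78 -0.09] [ 0.56  0.4  -0.41 -0.   -0.76 -1.57] 46.8 yaw2 -0.5524258642117637
```

Call:
move_arm([
  [-1, 0, 0, 0, 0, 0, -0.04],
  [-1, 0, 0, 0, 0, 0, -0.08],
])

```text
clock: 7.75
position: [518.8, 134.0, 75.6]
ee_rot: [-0.236, 0.972, -0.0, -0.001]
contact_force: [-1.2, -1.2, 1.9]
gripper_width: 46.8
```

```bash
python3 st.py
```

```text
7.8 [518.5 134.1  75.4] [-1.8  0.3  0.7] [-0.03  0.76 -0.  ] [ 0.56  0.4  -0.41 -0.   -0.76 -1.65] 46.8 yaw2 -0.4740017417792331
```

Call:
move_arm([
  [-1, 0, 0, -1, 0, 0, -0.03],
  [-1, 0, 0, -2, 0, 0, -0.05],
  [-1, 0, 0, -2, 0, 0, -0.05],
])

```text
clock: 8.05
position: [518.5, 134.1, 72.9]
ee_rot: [-0.212, 0.977, -0.0, -0.001]
contact_force: [-4.1, -0.1, 2.5]
gripper_width: 46.4
```

```bash
python3 st.py
```

```text
8.1 [518.5 134.1  72.9] [-2.8 -0.2  0.6] [-0.1   0.78 -0.  ] [ 0.56  0.41 -0.41 -0.   -0.75 -1.7 ] 46.5 yaw2 -0.4275049994519214
```

Call:
move_arm([
  [-1, -1, 0, -1.5, 0, 0, 0],
  [-1, -1, 0, -3, 0, 0, 0],
  [-1, -1, 0, -4.5, 0, 0, 0],
  [-1, -1, 0, -6, 0, 0, 0],
  [-1, -1, 0, -7, 0, 0, 0],
])

```text
clock: 8.52
position: [518.5, 134.3, 68.3]
ee_rot: [-0.212, 0.977, -0.0, 0.0]
contact_force: [-9.2, -1.1, 22.4]
gripper_width: 46.5
```

```bash
python3 st.py
```

```text
8.5667 [518.5 134.3  68.3] [-7.7 -1.8 15.8] [-0.64  1.88 -0.1 ] [ 0.56  0.41 -0.42  0.   -0.74 -1.7 ] 46.4 yaw2 -0.42804848834055065
```

Call:
move_arm([
  [-1, 0, 0, -1, 0, 0, 0],
  [-1, 0, 0, -2, 0, 0, 0],
  [-1, 0, 0, -2, 0, 0, 0],
])

```text
clock: 8.82
position: [518.5, 134.4, 68.2]
ee_rot: [-0.213, 0.977, -0.0, 0.001]
contact_force: [-10.2, -2.5, 25.8]
gripper_width: 46.6
```

```bash
python3 st.py
python3 - <<'E'
from h import *
w=optics.get_image('side')
a=cv2.resize(w['frame'][190:290,270:370],(600,600),interpolation=cv2.INTER_CUBIC)
cv2.imwrite('pics/side6.png',a)
w=optics.get_image('scene')
cv2.imwrite('pics/scene6.png',cv2.resize(w['frame'][200:320,250:390],(700,600),interpolation=cv2.INTER_CUBIC))
E
```

```text
8.8667 [518.5 134.3  68.2] [-10.5  -2.3  26.7] [-0.69  3.04 -0.08] [ 0.56  0.41 -0.42  0.   -0.74 -1.7 ] 46.2 yaw2 -0.428588702770637
```

View pics/side6.png

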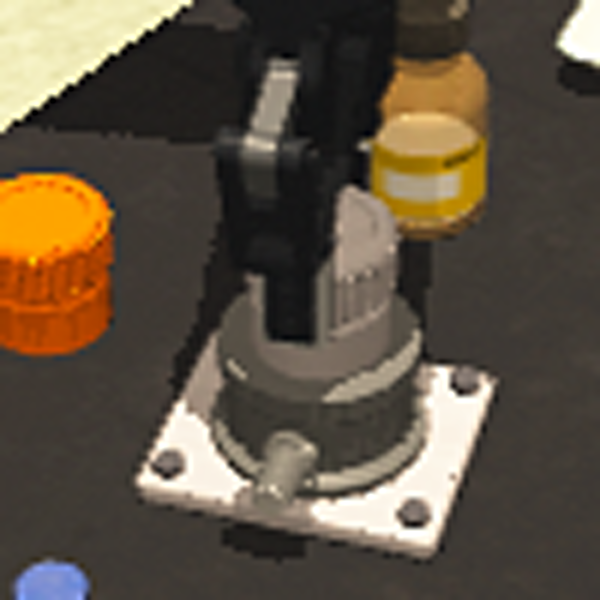

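View pics/scene6.png

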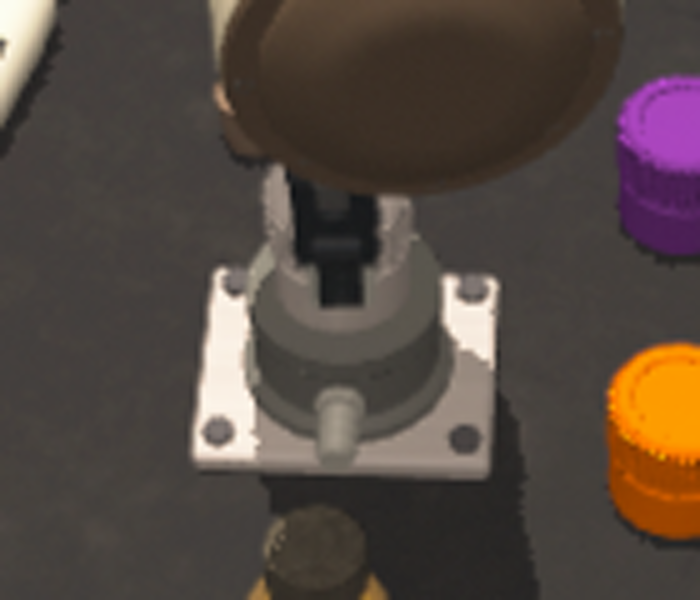

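Hard stop at z 68.2, about 8.7 mm below the start, with a side force of -10 N in x. It may be home or wedged, so I relieve it sideways and wiggle.

Call:
move_arm([
  [-1, -0.5, 0, 2, 0, 0, 0],
  [-1, -1, 0, 4, 0, 0, 0],
  [-1, -1.5, 0, 4, 0, 0, 0],
  [-1, -2, 0, 4, 0, 0, 0],
  [-1, -2, 0, 4, 0, 0, 0],
])

```text
clock: 9.38
position: [517.7, 134.8, 68.7]
ee_rot: [-0.212, 0.977, 0.0, 0.002]
contact_force: [1.8, -2.6, 4.5]
gripper_width: 46.7
```

```bash
python3 st.py
```

```text
9.4333 [517.7 134.8  68.6] [ 1.9 -2.8  4.3] [-0.79 -0.79 -0.02] [ 0.56  0.41 -0.42  0.   -0.73 -1.7 ] 46.8 yaw2 -0.42737870935637473
```

Call:
move_arm([
  [-1, 0.5, 0, -1, 0, 0, 0.03],
  [-1, 0.5, 0, -2, 0, 0, -0.03],
  [-1, 0.5, 0, -3, 0, 0, 0.03],
  [-1, 0.5, 0, -4, 0, 0, 0],
  [-1, 0.5, 0, -5, 0, 0, 0],
])

```text
clock: 9.85
position: [518.3, 135.3, 67.9]
ee_rot: [-0.213, 0.977, -0.0, 0.002]
contact_force: [-11.0, -0.5, 38.5]
gripper_width: 46.8
```

```bash
python3 st.py
```

```text
9.9 [518.2 135.3  68. ] [-8.6 -1.2 31.9] [-0.82  2.28 -0.05] [ 0.56  0.41 -0.42  0.   -0.73 -1.7 ] 46.7 yaw2 -0.42953206169879465
```

Call:
move_arm([
  [-1, -1, 0, 0, 0, 0, 0],
  [-1, -2, 0, 0, 0, 0, 0],
  [-1, -3, 0, 0, 0, 0, 0],
  [-1, -3, 0, 0, 0, 0, 0],
])

```text
clock: 10.23
position: [518.0, 135.3, 68.0]
ee_rot: [-0.214, 0.977, -0.0, 0.005]
contact_force: [-0.3, -6.1, 24.7]
gripper_width: 46.4
```

```bash
python3 st.py;python3 st.py
```

```text
10.2833 [517.9 135.3  68. ] [-1.  -5.3 25. ] [-2.   -0.2  -0.07] [ 0.56  0.41 -0.43  0.01 -0.72 -1.71] 46.8 yaw2 -0.4301821866340302
10.3333 [518.  135.3  68. ] [ 0.4 -5.5 24.6] [-2.   -0.21 -0.05] [ 0.56  0.41 -0.43  0.01 -0.72 -1.71] 46.8 yaw2 -0.4302102278520843
```

Call:
move_arm([
  [-1, 1, 0, 2, 0, 0, 0],
  [-1, 2, 0, 4, 0, 0, 0],
  [-1, 2.5, 0.4, 5.7, 0, 0, 0],
  [-1, 2.5, 0.4, 5.7, 0, 0, 0],
])

```text
clock: 10.67
position: [517.4, 135.4, 69.3]
ee_rot: [-0.212, 0.977, 0.0, 0.001]
contact_force: [2.9, -1.2, 3.1]
gripper_width: 46.7
```

```bash
python3 st.py
```

```text
10.7167 [517.3 135.4  69.1] [ 4.  -1.7  3.7] [-0.37 -1.03  0.05] [ 0.56  0.41 -0.42  0.   -0.74 -1.7 ] 46.8 yaw2 -0.4272924734284021
```

Call:
move_arm([
  [-1, 0, 0, 1, 0, 0, 0],
  [-1, 0, 0, 2, 0, 0, 0],
  [-1, 0, 0, 2, 0, 0, 0],
])

```text
clock: 10.97
position: [516.8, 135.3, 70.9]
ee_rot: [-0.212, 0.977, 0.0, 0.001]
contact_force: [4.3, -1.0, 2.1]
gripper_width: 46.5
```

```bash
python3 st.py
```

```text
11.0167 [516.8 135.3  70.9] [3.8 0.4 2.2] [-0.06 -1.34 -0.08] [ 0.56  0.41 -0.42 -0.   -0.74 -1.7 ] 46.5 yaw2 -0.42691208954929777
```

Call:
move_arm([
  [-1, 0, 0, 1, 0, 0, 0],
  [-1, 0, 0, 2, 0, 0, 0],
  [-1, 0, 0, 2, 0, 0, 0],
])

```text
clock: 11.27
position: [516.6, 135.1, 72.9]
ee_rot: [-0.212, 0.977, 0.0, 0.0]
contact_force: [4.6, 0.1, 0.7]
gripper_width: 46.3
```

```bash
python3 st.py
```

```text
11.3167 [516.6 135.1  72.9] [4.7 1.4 0.1] [ 0.07 -1.47 -0.09] [ 0.56  0.4  -0.42 -0.   -0.75 -1.7 ] 46.7 yaw2 -0.42675263919344153
```

Call:
move_arm([
  [-0.3, 0, 0, 0, 0, 0, 0],
  [0, 0, 0, 0, 0, 0, 0],
  [0.4, 0, 0, 0, 0, 0, 0],
  [0.7, 0, 0, 0, 0, 0, 0],
  [0.7, 0, 0, 0, 0, 0, 0],
])

```text
clock: 11.73
position: [514.2, 133.8, 72.0]
ee_rot: [-0.211, 0.977, -0.0, -0.002]
contact_force: [-0.4, 0.9, 0.4]
gripper_width: 72.6
```

```bash
python3 st.py
python3 - <<'E'
from h import *
a=[]
for n,(r0,r1,c0,c1) in dict(side=(195,285,275,365),wrist=(180,420,200,440)).items():
    w=optics.get_image(n);a.append(cv2.resize(w['frame'][r0:r1,c0:c1],(400,400),interpolation=cv2.INTER_CUBIC))
cv2.imwrite('pics/s7.png',np.hstack(a));cv2.imwrite('pics/wf7.png',w['frame'])
E
```

```text
11.7833 [514.6 134.   72.2] [-0.2 -0.9  0.2] [-0.05 -0.04 -0.03] [ 0.56  0.4  -0.42 -0.   -0.75 -1.7 ] 72.6 yaw2 -0.42633329441035483
```

View pics/s7.png

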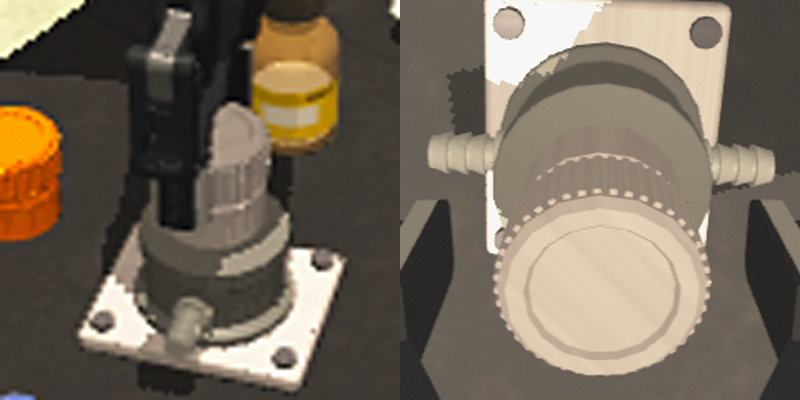

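View pics/wf7.png

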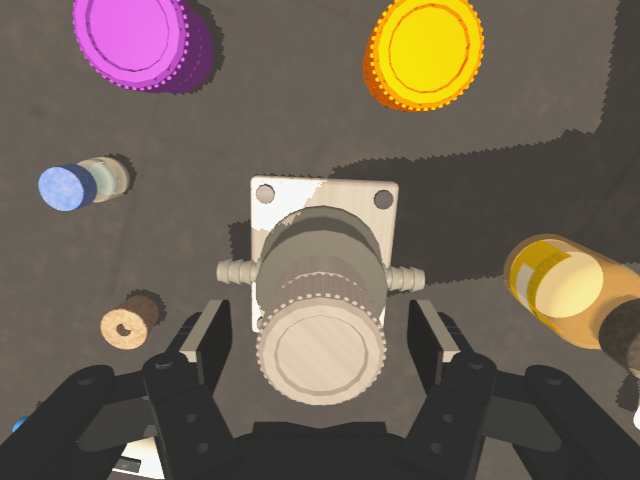

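```bash
python3 st.py
python3 - <<'E'
from h import *
w=optics.get_image('wrist')
cv2.imwrite('pics/w8.png',cv2.resize(w['frame'][270:420,230:410],(720,600),interpolation=cv2.INTER_CUBIC))
th=np.linspace(0,2*np.pi,90,endpoint=False)
g=cv2.cvtColor(w['frame'],cv2.COLOR_BGR2GRAY)
for zt in (102,106):
  print(zt,atz(w,(321,349),zt))
b=optics.get_image('scene');s=optics.get_image('side')
for c,n in((b,'collar_grip'),(s,'collar_grip'),(w,'collar_grip')):
  print([(round(d['conf'],2),np.round(d['uv'],1)) for d in nets.tip_of(n,c)][:4])
  print([(round(d['conf'],2),np.round(d['extent'],1)) for d in nets.silhouettes('collar',c)][:4])
E
python3 st.py
```

```text
11.9333 [515.6 134.5  72.7] [0.1 0.3 0.1] [-0.02 -0.04  0.01] [ 0.56  0.4  -0.42 -0.   -0.75 -1.7 ] 72.5 yaw2 -0.42659731888134667
102 [516.89322439 133.77498714 102.        ]
106 [514.40146609 132.62566574 106.        ]
[(0.95, array([385.8, 226.3])), (0.73, array([388.6, 280.5])), (0.63, array([317.4, 239. ]))]
[(0.93, array([374.2, 220.1, 398.4, 251.6])), (0.85, array([302.9, 232.6, 334.4, 262.9])), (0.68, array([371.7, 271. , 403.2, 306.6]))]
[(0.74, array([319.6, 227.5])), (0.74, array([324.5, 233.8])), (0.64, array([274.9, 230.1])), (0.6, array([338.4, 222.4]))]
[(0.87, array([263.2, 219.1, 290.4, 250.3])), (0.85, array([236.3, 256.7, 266.5, 291.2])), (0.57, array([320.3, 222.9, 336.1, 252.1]))]
[(0.83, array([318.2, 338.3])), (0.7, array([423.7,  50.4])), (0.7, array([140.1,  30.9]))]
[(0.8, array([ 70.2,   2.4, 211.6,  92.7])), (0.79, array([3.621e+02, 4.000e-01, 4.792e+02, 1.096e+02])), (0.6, array([255.9, 252.3, 387.7, 405. ])), (0.35, array([215.8, 173.3, 425.9, 331.2]))]
12.4333 [516.3 134.8  73. ] [-0.5  0.1  0.3] [ 0.01  0.   -0.03] [ 0.56  0.4  -0.42 -0.   -0.75 -1.7 ] 72.5 yaw2 -0.42675217165737145
```

View pics/w8.png

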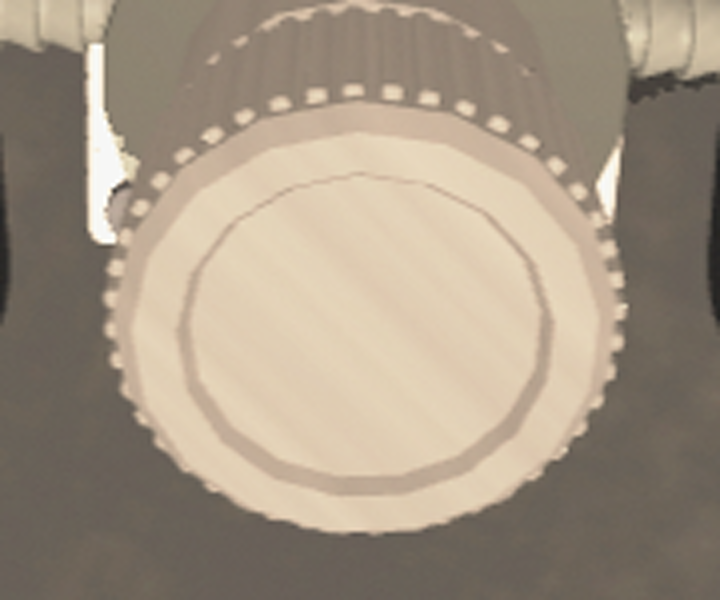

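Run:
```python
from h import *
from scipy.optimize import least_squares
w=optics.get_image('wrist');cv2.imwrite('pics/w9.png',cv2.resize(w['frame'][270:420,230:410],(720,600),interpolation=cv2.INTER_CUBIC))
s=readout.read_state();print(np.round(s['position'],1))
g=cv2.GaussianBlur(cv2.cvtColor(w['frame'],cv2.COLOR_BGR2GRAY),(3,3),0).astype(float)
# radial edge search: lower half outer contour from approx centre
c0=np.array([321.,352.])
pts=[]
for a in np.deg2rad(np.arange(10,171,4)):
    d=np.array([np.cos(a),np.sin(a)])
    rr=np.arange(40,80,.25);xy=c0+rr[:,None]*d
    v=cv2.remap(g.astype(np.float32),xy[:,0].astype(np.float32)[None],xy[:,1].astype(np.float32)[None],cv2.INTER_LINEAR)[0]
    gr=np.gradient(v);k=np.argmin(gr);pts.append(xy[k])
pts=np.array(pts)
def f(p,zt=None):
    x,y=p[:2];z=p[2] if zt is None else zt
    th=np.linspace(0,2*np.pi,240)
    q=np.array([proj(w,[x+23.6*np.cos(t),y+23.6*np.sin(t),z]) for t in th])
    # signed distance
    dd=np.linalg.norm(pts[:,None]-q[None],axis=2);i=dd.argmin(1);c=q.mean(0)
    return dd.min(1)*np.sign(np.linalg.norm(pts-c,axis=1)-np.linalg.norm(q[i]-c,axis=1))
for zt in (96,98,100,102,104):
    r=least_squares(f,[517,134],args=(zt,),loss='soft_l1',diff_step=1e-3);print(zt,np.round(r.x,1),round(r.cost,2))
```

```text
[516.3 134.8  73. ]
96 [522.  136.1] 10.25
98 [520.2 135.3] 7.42
100 [518.6 134.5] 7.15
102 [516.9 133.9] 10.1
104 [515.2 133. ] 12.53
```

Call:
move_arm([
  [0.7, 1.7, -0.3, 0, 0, 0, 0],
  [0.7, 1.7, -0.3, 0, 0, 0, 0],
  [0.2, 1.7, -0.3, 0, 0, 0, 0],
  [-0.3, 1.7, -0.3, 0, 0, 0, 0],
  [-1, 1.7, -0.3, 0, 0, 0, 0],
])

```text
clock: 12.9
position: [518.1, 134.7, 73.1]
ee_rot: [-0.212, 0.977, 0.0, 0.0]
contact_force: [-0.3, 1.6, 0.1]
gripper_width: 46.3
```

Call:
move_arm([
  [-1, 0, 0, 0, 0, 0, 0],
  [-1, 0, 0, 0, 0, 0, 0],
  [-1, 0, 0, 0, 0, 0, 0],
  [-1, 0, 0, 0, 0, 0, 0],
])

```text
clock: 13.23
position: [518.1, 134.7, 73.1]
ee_rot: [-0.212, 0.977, 0.0, 0.0]
contact_force: [-0.1, 0.3, 0.7]
gripper_width: 46.2
```

```bash
python3 st.py
```

```text
13.2833 [518.1 134.7  73.1] [0.3 1.9 1.2] [ 0.53  0.24 -0.03] [ 0.56  0.41 -0.41 -0.   -0.75 -1.7 ] 46.1 yaw2 -0.4268567103692495
```

Call:
move_arm([
  [-1, 0, 0, -1, 0, 0, 0],
  [-1, 0, 0, -2, 0, 0, 0],
  [-1, 0, 0, -3, 0, 0, 0],
  [-1, 0, 0, -3.5, 0, 0, 0],
  [-1, 0, 0, -3.5, 0, 0, 0],
])

```text
clock: 13.7
position: [518.1, 134.7, 69.9]
ee_rot: [-0.212, 0.977, 0.0, 0.0]
contact_force: [-2.4, 1.3, 5.8]
gripper_width: 46.5
```

```bash
python3 st.py
```

```text
13.75 [518.1 134.7  69.8] [-1.8  2.1  4.5] [ 0.69  0.67 -0.01] [ 0.56  0.41 -0.42  0.   -0.74 -1.7 ] 46.4 yaw2 -0.42697555722581454
```

Call:
move_arm([
  [-1, 0, 0, -0.7, 0, 0, 0],
  [-1, 0, 0, -1.4, 0, 0, 0],
  [-1, 0, 0, -2.1, 0, 0, 0],
  [-1, 0, 0, -3, 0, 0, 0],
  [-1, 0, 0, -3, 0, 0, 0],
])

```text
clock: 14.17
position: [518.3, 134.8, 68.1]
ee_rot: [-0.212, 0.977, -0.0, 0.0]
contact_force: [-5.2, 1.7, 12.8]
gripper_width: 46.5
```

```bash
python3 st.py
```

```text
14.2167 [518.3 134.8  68. ] [-4.8  2.5 12.6] [ 0.65  1.43 -0.03] [ 0.56  0.41 -0.42  0.   -0.74 -1.7 ] 46.2 yaw2 -0.4275855136899451
```

Call:
move_arm([
  [-1, -1, 0, -1, 0, 0, 0],
  [-1, -1, 0, -2, 0, 0, 0],
  [-1, -1, 0, -2, 0, 0, 0],
])

```text
clock: 14.47
position: [518.3, 134.9, 67.9]
ee_rot: [-0.213, 0.977, -0.0, 0.002]
contact_force: [-6.3, 0.2, 21.7]
gripper_width: 46.2
```

```bash
python3 st.py
python3 - <<'E'
from h import *
im={}
for n in('side','wrist','scene'):
    w=optics.get_image(n);im[n]=w
    cv2.imwrite(f'pics/{n}10.png',w['frame'])
    np.savez(f'pics/{n}10.npz',**w)
s=im['side'];o=cv2.resize(s['frame'][205:275,290:360],(560,560),interpolation=cv2.INTER_CUBIC)
th=np.linspace(0,2*np.pi,360)
def draw(o,c,r,z,x0,y0,k,col):
    for t in th:
        u=(proj(c,[518.5+r*np.cos(t),134.7+r*np.sin(t),z])-[x0,y0]+.5)*k
        cv2.circle(o,tuple(np.round(u).astype(int)),0,col,-1)
o2=o.copy()
draw(o2,s,33,50,290,205,8,(0,255,255));draw(o2,s,23.5,50,290,205,8,(0,255,0));draw(o2,s,24,96,290,205,8,(0,0,255))
cv2.imwrite('pics/s10c.png',o);cv2.imwrite('pics/s10d.png',o2)
E
```

```text
14.5167 [518.3 134.9  67.9] [-6.  -1.  21.8] [ 0.12  1.88 -0.09] [ 0.56  0.41 -0.42  0.   -0.73 -1.7 ] 46.4 yaw2 -0.4285049389356151
```

View pics/s10d.png

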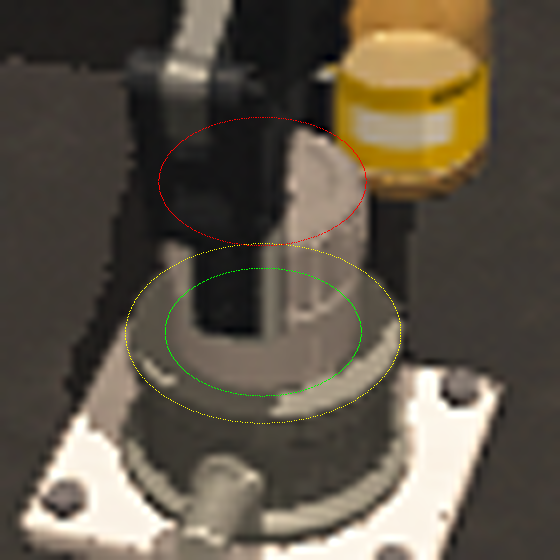

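View pics/wrist10.png

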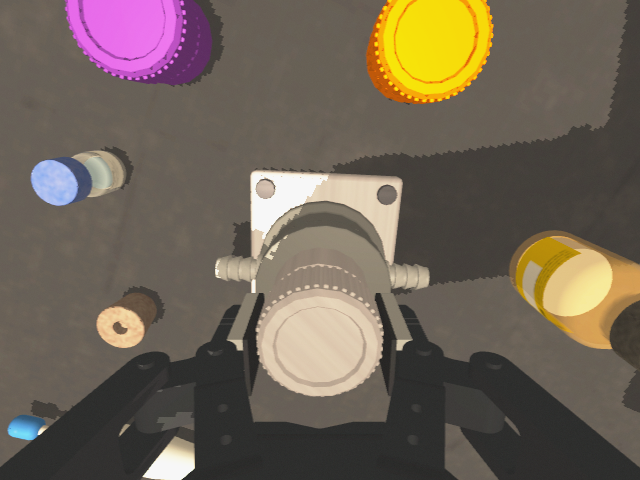

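```bash
cat > fit.py <<'E'
from h import *
from scipy.optimize import least_squares
def groove(g,c0,r0,r1,pol):
    pts=[]
    for a in np.deg2rad(np.arange(0,360,5)):
        d=np.array([np.cos(a),np.sin(a)]);rr=np.arange(r0,r1,.1)
        xy=(np.array(c0)+rr[:,None]*d).astype(np.float32)
        v=cv2.remap(g,xy[:,0][None],xy[:,1][None],cv2.INTER_LINEAR)[0].astype(float)
        gr=np.gradient(v)*pol;k=gr.argmax();pts.append(xy[k])
    return np.array(pts,float)
E
python3 - <<'E'
from fit import *
# work in 4x crops
z=np.load('pics/wrist10.npz');f10=z['frame']
cv2.imwrite('pics/w10c.png',cv2.resize(f10[270:420,230:410],(720,600),interpolation=cv2.INTER_CUBIC))
E
```

```text
(no output)
```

View pics/w10c.png

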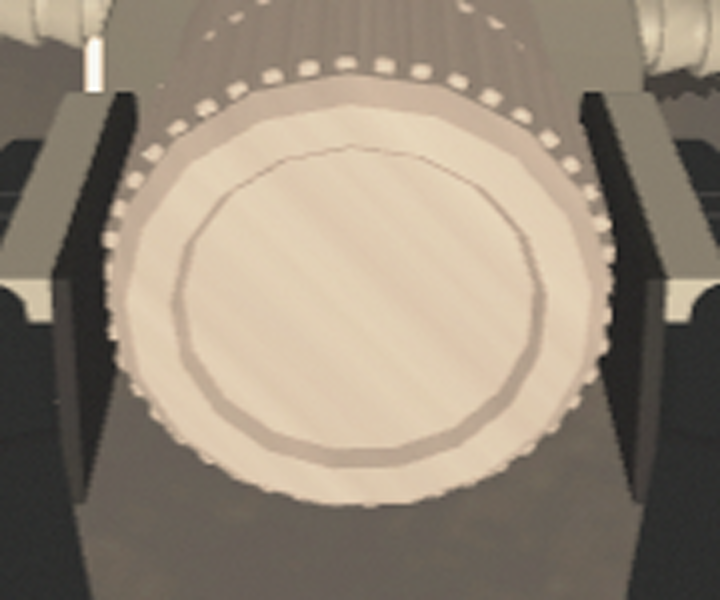

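View pics/w9.png

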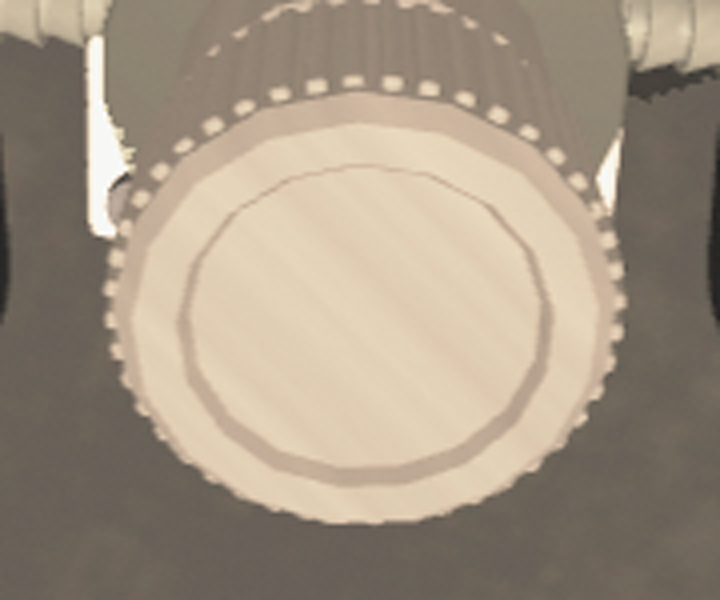

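Run:
```python
from fit import *
a=cv2.imread('pics/w9.png');b=cv2.imread('pics/w10c.png')
z=np.load('pics/wrist10.npz');print(z['fx'],z['cx'],z['cy'])
def ed(im,c,scale,lo,hi,pol,angs):
    g=cv2.GaussianBlur(cv2.cvtColor(im,cv2.COLOR_BGR2GRAY),(0,0),1.5).astype(np.float32);pts=[]
    for t in np.deg2rad(angs):
        d=np.array([np.cos(t),np.sin(t)*scale]);rr=np.arange(lo,hi,.5);xy=(np.array(c)+rr[:,None]*d).astype(np.float32)
        v=cv2.remap(g,xy[:,0][None],xy[:,1][None],cv2.INTER_LINEAR)[0]
        k=(np.gradient(v)*pol).argmax();pts.append(xy[k])
    return np.array(pts,np.float32)
A=np.arange(0,360,3)
for n,im,c in(('released',a,(366,325)),('held',b,(359,306))):
    for nm,lo,hi,pol in(('groove in',165,182,-1),('groove out',178,200,1)):
        p=ed(im,c,.866,lo,hi,pol,A)
        e=cv2.fitEllipse(p)
        # robust: drop outliers
        th=np.deg2rad(e[2]);q=(p-e[0])@np.array([[np.cos(th),-np.sin(th)],[np.sin(th),np.cos(th)]])
        r=np.hypot(q[:,0]/(e[1][0]/2),q[:,1]/(e[1][1]/2));e=cv2.fitEllipse(p[abs(r-1)<.02])
        print(n,nm,np.round(e[0],2),np.round(e[1],2),round(e[2],1),(abs(r-1)<.02).sum())
    p=ed(im,c,.9,225,262,-1,np.arange(45,136,1));e=cv2.fitEllipse(p);print('outer low',p[len(p)//2])
```

```text
368.9741669916918 319.14950355698574 237.49410328220594
released groove in [364.83 318.11] [298.42 349.  ] 90.1 120
released groove out [364.92 325.49] [323.1  373.32] 89.6 120
outer low [366.  527.5]
held groove in [358.25 300.  ] [297.56 347.93] 91.6 119
held groove out [358.14 307.43] [322.73 372.74] 91.6 120
outer low [359.  508.5]
```

Measured in the wrist images, the released collar stands 5.9 ± 0.3 mm above the held one. That matches the 6 mm spring rise, so z≈68 is the shoulder. I hold for a few rows and check again.

Call:
move_arm([
  [-1, 0, 0, 0, 0, 0, 0],
  [-1, 0, 0, 0, 0, 0, 0],
  [-1, 0, 0, 0, 0, 0, 0],
  [-1, 0, 0, 0, 0, 0, 0],
])

```text
clock: 15.0
position: [518.3, 134.8, 67.9]
ee_rot: [-0.213, 0.977, -0.0, 0.002]
contact_force: [-6.3, 0.8, 21.3]
gripper_width: 46.2
```

```bash
python3 st.py
python3 - <<'E'
from h import *
w=optics.get_image('scene');cv2.imwrite('pics/scene11.png',w['frame'])
E
```

```text
15.05 [518.3 134.9  67.9] [-6.4  1.1 20.6] [ 0.12  1.84 -0.03] [ 0.56  0.41 -0.42  0.   -0.73 -1.7 ] 46.4 yaw2 -0.42848239520931547
```

View pics/scene11.png

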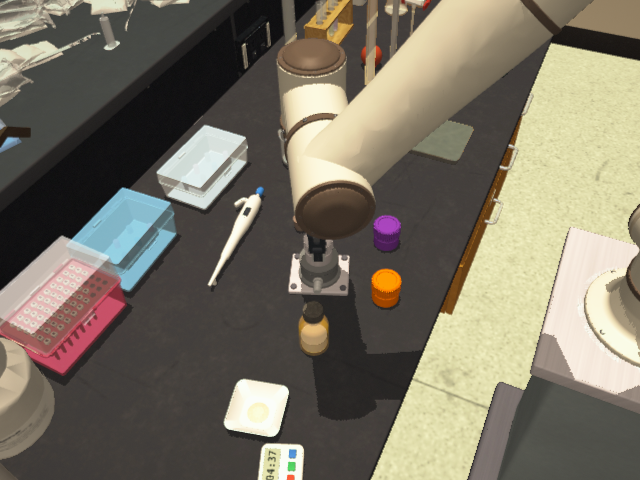

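The arm holds the collar on the cell at (318,255). The bottle (314,330) stands unmoved here, and the wrist view showed the vial and stopper upright. The push is steady at about 21 N, so I hand in.

```bash
python3 -c "
from bench import workorder
print(workorder.job_done())"
```

```text
the job is handed in; nothing more can be done
None
```

I turned the silver collar about 0.93 rad clockwise until its keyways dropped over the pin, then pushed it down to a hard stop. I handed in at about 15 s, with the gripper still holding it down.

- **Regrip:** the first push stopped about 1 mm short of the expected 10 mm drop, at a tool height of about 68 mm. I let go once, regripped better centred and pushed again, and it stopped at the same height.
- **Last checks:** the tool held steady at 67.9 mm, with about 21 N down and about 6 N sideways. The stop was hard: 9 N more push moved it only about 0.1 mm.
- **Home or not:** tool travel from the first grip came to only 8.9 of 10 mm. The wrist pictures show the released collar 5.9 ± 0.3 mm above the held one, against the 6 mm it should spring up. I trusted the pictures and took it as fully home.
- **Bystanders:** the bottle, vial and stopper stood upright in the last pictures that showed them. I judged this by eye and did not measure their positions again.

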